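# Set the span of the bean snap-test rig

## Task

Set the support span of the snap-test rig for the next bean pods: with a fingertip pressed lightly on the knurled wheel, roll it until the supports have closed so far that the pointer on the right-hand support stands exactly opposite the point of the index rider on the scale. Leave it standing there a moment to check it, then push the clamp lever with a fingertip all the way over to the left to its stop, so that the setting is locked. Use only the wheel and the lever, without gripping anything; do not push the supports or the rider, do not force anything, and leave everything round the rig as it is.

Things in the scene. Friction and masses are not known exactly. Their poses are not given: they have to be found in the camera images.
- bend_rig: snap-test rig, fixed: a base plate 330 (y) x 168 (x -78 to 90) x 12 mm, two supports sliding along y on rods, knurled wheel in a black housing in front, scale rail front right, clamp lever front left. Origin: on the worktop under mid-span; x away from the robot, y left, z up; yaw within 15 degrees. Rig frame, mm: wheel centre (-54,0,42), lever pivot (-43.5,105), blades x 6 to 66, end blocks 52 high
- wheel_top (a point): top of the knurled wheel's rim, fixed on the rig at (-54,0,70) mm. Steel disc, radius 28, width 16; its axle is level along the rig's x, so the top of the rim moves along the rig's y. It stands 9 mm proud of its housing: a cheek before and behind it, each 6 thick, 80 long (y), 61 high, outer faces 16 from the wheel's middle plane; end walls 46 high
- adjuster_wheel (a joint): turn of the wheel, rad, 0 (supports widest) to 5.67; grows as the top of the rim is rolled left (rig's +y). Each rad (28 mm of rim travel) brings each support 6 mm towards the middle; rolling right opens them. It stays where it is left. About 1.3 N at the rim turns it; the rim is grippy (friction about 1), so a light press of 4 to 10 N from above carries it along
- support_right: right-hand support: aluminium carriage 30 mm wide (y), 55 high, with a blade on top (86 high). Slides only along the rig's y, left as the wheel closes; carries the pointer. Not to be pushed by hand. Origin: at worktop height on the rig's y axis, mid-width, 55 mm right of the rig's middle when widest
- support_left: left-hand support, the same mirrored; moves right as the wheel closes; a steel bar runs out from it to the left through the clamp. Not to be pushed by hand. Origin: as on the right, 55 mm left of the rig's middle when widest
- pointer_tip (a point): tip of the flat dark pointer that the right-hand support carries over the scale rail: 35 mm up, x = -35 mm in the rig's frame, 40 mm right of the support's centre; points to the robot
- gauge_mark (a point): tip of the index rider, a small dark block 14 mm wide with a point and a small screw, on the scale rail: 35 mm up, x = -38 mm in the rig's frame. Its point faces the pointer and marks the wanted span. Axes along the rig's. At the start the pointer tip lies 9 to 26 mm to the right of it. The rider must not be shifted
- clamp_lever (a joint): clamp lever angle, rad: 0 open, pointing to the robot (rig's -x); 1.40 locked, at its stop, pointing left (rig's +y). Turns about an upright pin, clockwise seen from above as it locks; stays where it is left. From about 0.9 rad its cam presses a shoe on the left support's bar and brakes the wheel; some newtons at the knob suffice
- knob_ball: black ball knob that revolves freely, 21 mm across, at the end of the clamp lever; its origin is its centre, 58 mm up, 55 mm from the pivot; below it only the 12 mm base plate or the worktop
- petri_stack: stack of two closed white petri dishes, 90 across, 32 high, right of the rig; leave alone. Origin: centre of its underside
- powder_cup: screw-lid specimen cup with a red lid, 62 across, 73 high, behind the rig; leave alone. Origin: centre of its underside
- bean_pod_long: green bean pod, 102 x 15 x 7, lying in front of the rig; leave alone. Origin: under its middle, long axis y
- bean_pod_short: green bean pod, 92 x 13 x 7, lying in front of the rig; leave alone. Origin: under its middle, long axis y
- forceps: thin forceps lying flat, 128 long, near edge of the worktop, left; leave alone. Origin: under its middle, long axis y
- timer: white bench timer, 66 x 66 x 19, near edge of the worktop, right; leave alone. Origin: centre of its underside
- marker: capped marker pen lying flat, 122 long, 14 thick, near edge of the worktop, right of the middle; leave alone. Origin: under its middle, long axis y

How it is judged (in metres and radians):
On the way:
1. the pointer stands opposite the index rider (within 2 mm) and still, with the clamp lever open (y of pointer_tip in the frame of gauge_mark between -0.002 and 0.002 m and value of joint clamp_lever below 0.2 rad and linear speed of support_right below 0.004 m/s), for 0.3 s.
At the end, for the whole second after the job is handed in: the pointer tip stands within 2 mm of the index rider's point along the scale, the supports are at rest, and the clamp lever is over to the left at its stop (1.25 rad or more of 1.40) (y of pointer_tip in the frame of gauge_mark between -0.002 and 0.002 m and value of joint clamp_lever above 1.25 rad and linear speed of support_right below 0.004 m/s); the robot touches nothing.
It fails at once if a support is pushed with the fingers instead of moved by the wheel (contact force between the fingers and support_right above 1.5 N or contact force between the fingers and support_left above 1.5 N).
It fails at once if the index rider is shifted along its scale (more than 1.5 mm) (distance of gauge_mark from where it was at the start of the episode above 0.0015 m).
It fails at once if the lever's knob is gripped or forced (more than 35 N between the fingers and it) (contact force between the fingers and knob_ball above 35 N).
It fails at once if the rig is pressed hard (more than 60 N between the fingers and all of it) (contact force between the fingers and bend_rig above 60 N).
It fails at once if something standing round the rig is shifted or lifted (more than 20 mm) (distance of any of petri_stack, powder_cup, bean_pod_long, bean_pod_short, forceps, timer, marker from where it was at the start of the episode above 0.02 m).
It also fails if it takes over 64 s, if anything falls off the work surface, if the arm or the gripper's body presses on something with over 40 N, if the wrist force passes 120 N, or if a joint passes its speed limit or range.

## Robot

A 6-joint arm with a two-finger parallel gripper is mounted at the origin on a cart in front of the work surface, level with it; the furniture and walls round the work are solid. World frame = base frame: x ahead of the robot, y to its left, z up, the work surface at z = 0. Lengths are in mm, angles in rad, forces in N, time in s.
With the tool pointing down it reaches from about 250 to 850 mm from the base axis. Payload 12.5 kg.
Tool frame: the origin (TCP) lies between the finger pads; the fingertips stand 22 mm ahead of it and the grasp point (between the pads) lies 3 mm ahead of it; z points along the fingers, y is the line along which they close (so a half turn about z gives the same grasp; the last joint's range is limited). The gripper opens to 93 mm and grips with 3 to 60 N. Pads are 15 mm wide; open, the fingers measure 128 mm over their backs; the gripper's body (75 mm by 188 mm) begins 65 mm behind the grasp point.
Start: joints at [1.029, 0.351, 1.652, -0, 1.139, -0.085], TCP at [242.561, 493.608, 240.633] pointing down, gripper open.
Joint ranges: [-2.75, 2.75], [-0.79, 2.1], [0.01, 2.65], [-1.57, 4.71], [0.07, 3.14], [-2.87, 2.87]. Speed limits (rad/s): [2.22, 2.22, 2.79, 3.14, 3.14, 3.14].

## Interface

Orientations are given as a rotation vector (axis times angle).
In Python, from station import r gives the robot as it stands.
- The arm moves only by the tool send_rows, never from a script. Its argument "steps" is a list of rows, each a list of 3 entries, a list of its own where there are three numbers: the finger opening in mm, from 0 to 93, then the shift along the tool's x, y, z each as a share of 2.5 cm, from -1 to 1, then the turn about the tool's z as a share of 5 degrees, from -1 to 1. In form: [[gripper, [dx, dy, dz], spin], ...]. A call has 1 to 12 rows; each row shifts and turns the commanded pose from where the row before left it, along the tool's axes as they then stand; what a row does not reach is not made up. A row lasts 1/12 s, in which the tool goes at most 41.7 mm and 7.16 degrees, less where a joint would pass 70% of its speed; a pose out of reach is approached as far as the arm can. A call with a number of a shift or a turn outside -1 to 1 is refused whole. A call with a gripper value outside its range is refused whole. The fingers move at their own pace and stop on an object; the grip force is fixed at half the most. Time passes only in rows, so rows that do not move let the fingers close. It gives the time, the measured TCP pose, the force, the opening and the grip force at its end, in the units of the state.
- r.read_state(): the state, without advancing time (a new reading comes with each control period).
- r.grab_frame(name): name is "scene" or "top" or "wrist"; returns (picture, depth): 384x512x3 uint8, red, green, blue; 384x512 float32, mm along the optical axis (not along the pixel's ray), 0 where there is no reading.
- r.camera_model(name): a dict with "camera_matrix" (3x3 intrinsics, pixels), "camera_from_world" (4x4, takes a point from world to camera coordinates). Camera axes: x right, y down, z forward; pixel columns grow to the right and rows downward; lengths in mm; the calibration is good to about 2 mm. A picture is of the moment at which its call begins: read the wrist's pose just before it. camera_model takes no time and is no camera call; for the wrist camera it gives the pose at the moment of the call.
- r.close_job(): hands the job in; it is judged then, once.
Trained networks look in the newest picture that a camera, given by its name, has taken for a name from the list of things; names that differ only in an ending like _2 or _b are one class to them, and where a whole thing is asked for, a point or a joint stands for the part that bears it (a point fixed in the world has none). Each returns a list of dicts, best first, with "confidence" (0 to 1); they miss things now and then, are a little off and sometimes report something else, mostly with a low value. They report only what shows in the picture. A call takes as long as a camera call.
- r.spot_in(label, camera): "location" ([x, y, z] in mm, in the coordinates of the camera as it stood for that picture, good to about 4 mm: the middle of the surface that is visible of it).
- r.silhouettes(label, camera): "pixels" (384x512 bool, what is visible of it).
- r.tip_of(label, camera): "location" ([x, y, z] in mm, in the coordinates of the camera as it stood for that picture, good to about 4 mm: a listed point, or the origin of a listed thing).
The state is a dict: "t": time; "joint_positions": joint angles; "qvel": joint speeds; "tau": joint torques, N m; "tool_pos": TCP position; "eef_rot": TCP orientation; "contact_force": force on the tool from outside, world axes, zero at the start; "torque": the same for the moment, N m; "grip_width": opening from 0.0 (shut) to 1.0 (fully open); "grip_force": force on a finger pad.
Only numpy, scipy, OpenCV 4.12 (cv2) and the standard library are available. Lean on these libraries where they do the work, as an engineer would, in place of code of your own. Each camera call takes 0.05 s, during which the arm holds its last target. There are 200 camera calls.

## Working session

There is one attempt and no reset: what is moved stays moved. The work goes in short steps, Python scripts to look and compute and a tool call to move; the robot and the scene stay as the last step left them, time stands still between calls to the robot, and variables do not carry over. Pictures are saved under pics/ and viewed, at most 10 in all, crops included, and the job is handed in when it is done.

Besides the shell and the picture viewer there is one more tool, called after "Emit:" by a JSON object that holds its "fn" and its "kwargs", one argument or row to a line. send_rows: Moves the arm, as the interface text tells. Its arguments: {"type":"object","properties":{"steps":{"type":"array","items":{"type":"array"}}},"required":["steps"]}

```bash
mkdir -p pics; ls
cat > h.py <<'E'
import numpy as np, cv2
from station import r
from scipy.spatial.transform import Rotation as R
def w(cam,p):
    T=np.linalg.inv(np.array(r.camera_model(cam)["camera_from_world"]));return T[:3,:3]@np.array(p)+T[:3,3]
def px(cam,P):
    m=r.camera_model(cam);T=np.array(m["camera_from_world"]);c=T[:3,:3]@np.array(P)+T[:3,3];q=np.array(m["camera_matrix"])@c;return q[:2]/q[2]
def save(im,n): cv2.imwrite("pics/"+n,im[...,::-1])
E
python3 - <<'E'
from h import *
s=r.read_state();print({k:np.round(v,3) for k,v in s.items()})
print(R.from_rotvec(s["eef_rot"]).as_matrix().round(3))
for cam in ("top","scene"):
    im,d=r.grab_frame(cam);save(im,cam+"0.png")
    for l in ["bend_rig","wheel_top","pointer_tip","gauge_mark","knob_ball","support_right","support_left","powder_cup","petri_stack"]:
        o=r.tip_of(l,cam)
        if o: print(cam,l,w(cam,o[0]["location"]).round(1),round(o[0]["confidence"],2))
E
```

```text
pics
{'t': np.float64(0.0), 'joint_positions': array([ 1.029,  0.351,  1.652,  0.   ,  1.139, -0.085]), 'qvel': array([-0.   , -0.002,  0.   , -0.   ,  0.   , -0.   ]), 'tau': array([-1.0000e-03, -4.9733e+01, -2.8524e+01,  7.0000e-02,  2.6000e-02,
       -0.0000e+00]), 'tool_pos': array([242.423, 493.369, 240.111]), 'eef_rot': array([-7.11e-01, -3.06e+00,  2.00e-03]), 'contact_force': array([-0.474, -0.296,  0.101]), 'torque': array([ 0.06 ,  0.031, -0.013]), 'grip_force': np.float64(0.0), 'grip_width': np.float64(1.001)}
[[-0.897  0.441 -0.001]
 [ 0.441  0.897 -0.001]
 [ 0.    -0.001 -1.   ]]
top bend_rig [589.2 -96.5   1.6] 0.88
top wheel_top [ 535.1 -106.9   71.7] 0.96
top pointer_tip [ 575.2 -198.3   34.7] 0.6
top gauge_mark [580.7 -46.9  -0.6] 0.37
top knob_ball [473.5 -16.3  60.1] 0.39
top support_right [ 598.1 -149.6   -3.7] 0.95
top support_left [573.9 -43.5  -1.7] 0.89
top powder_cup [ 750.6 -174.3    2.2] 0.81
top petri_stack [ 625.3 -328.3    6.7] 0.66
scene bend_rig [ 589.6 -101.2   -0. ] 0.94
scene wheel_top [ 537.7 -111.1   70.6] 0.69
scene pointer_tip [ 572.5 -198.3   33. ] 0.96
scene gauge_mark [ 567.1 -177.8   33.4] 0.55
scene knob_ball [472.7 -15.9  63.4] 0.5
scene support_right [ 597.9 -154.3   -2.4] 0.67
scene support_left [ 5.761e+02 -5.100e+01  1.000e-01] 0.66
scene powder_cup [ 752.6 -176.    -1.7] 0.73
scene petri_stack [ 620.  -329.2    1. ] 0.64
```

View pics/scene0.png

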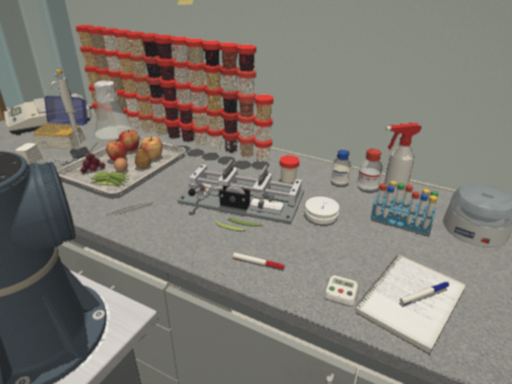

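Emit:
{"fn": "send_rows", "kwargs": {
  "steps": [
    [0,[0,0,0],-0.96],
    [0,[0,0,0],-0.96],
    [0,[0,0,0],-0.96],
    [0,[0,0,0],-0.96],
    [0,[0,0,0],-0.96],
    [0,[0,0,0],-0.96],
    [0,[0,0,0],-0.96],
    [0,[0,0,0],-0.96],
    [0,[0,0,0],0]
  ]
}}

```text
t: 1.75
tool_pos: [242.6, 493.6, 240.6]
eef_rot: [0.34, -3.123, -0.0]
contact_force: [-0.1, 0.1, 0.8]
grip_width: 0.404
grip_force: 0.0
```

The scene picture shows the rig at about (245,195), its black wheel housing at (235,197), the pods in front and the cup behind. The space above is free.

Emit:
{"fn": "send_rows", "kwargs": {
  "steps": [
    [0,[-0.24,-1,0],0],
    [0,[-0.24,-1,0],0],
    [0,[-0.24,-1,0],0],
    [0,[-0.24,-1,0],0],
    [0,[-0.24,-1,0],0],
    [0,[-0.24,-1,0],0],
    [0,[-0.24,-1,0],0],
    [0,[-0.24,-1,0],0],
    [0,[-0.24,-1,0],0],
    [0,[-0.24,-1,0],0],
    [0,[-0.24,-1,0],0],
    [0,[-0.24,-1,0],0]
  ]
}}

```text
t: 2.75
tool_pos: [376.9, 214.5, 240.8]
eef_rot: [-0.33, 3.124, 0.0]
contact_force: [0.4, 0.9, 0.0]
grip_width: 0.008
grip_force: 0.0
```

Emit:
{"fn": "send_rows", "kwargs": {
  "steps": [
    [0,[-0.24,-1,0],0],
    [0,[-0.24,-1,0],0],
    [0,[-0.24,-1,0],0],
    [0,[-0.24,-1,0],0],
    [0,[-0.24,-1,0],0],
    [0,[-0.24,-1,0],0],
    [0,[-0.24,-1,0],0],
    [0,[-0.24,-1,0],0],
    [0,[-0.24,-1,0],0],
    [0,[-0.24,-1,0],0],
    [0,[-0.24,-1,0],0],
    [0,[0,0,0],0]
  ]
}}

```text
t: 3.75
tool_pos: [500.6, -42.2, 240.6]
eef_rot: [-0.326, 3.124, -0.001]
contact_force: [-0.0, 0.4, -0.1]
grip_width: 0.005
grip_force: 0.0
```

Run:
```python
from h import *
s=r.read_state();print(s["tool_pos"].round(1),R.from_rotvec(s["eef_rot"]).as_matrix().round(3))
im,d=r.grab_frame("wrist");save(im,"w1.png")
for l in ["bend_rig","wheel_top","pointer_tip","gauge_mark","knob_ball","support_right","support_left"]:
    for o in r.tip_of(l,"wrist")[:2]: print(l,w("wrist",o["location"]).round(1),round(o["confidence"],2),px("wrist",w("wrist",o["location"])).round(0))
```

```text
[500.6 -42.2 240.6] [[-0.978 -0.207  0.001]
 [-0.207  0.978 -0.001]
 [-0.001 -0.001 -1.   ]]
bend_rig [582.  -91.7  -5.2] 0.94 [210. 216.]
wheel_top [ 531.9 -105.6   72.8] 0.59 [194. 198.]
pointer_tip [ 566.5 -191.3   35.7] 0.68 [132. 201.]
gauge_mark [ 561.8 -174.2   32.5] 0.7 [146. 200.]
knob_ball [473.   -7.6  56.6] 0.6 [285. 164.]
support_right [ 594.9 -148.3   -1.3] 0.66 [170. 217.]
support_left [576.6 -42.5   1.8] 0.63 [242. 220.]
```

View pics/w1.png

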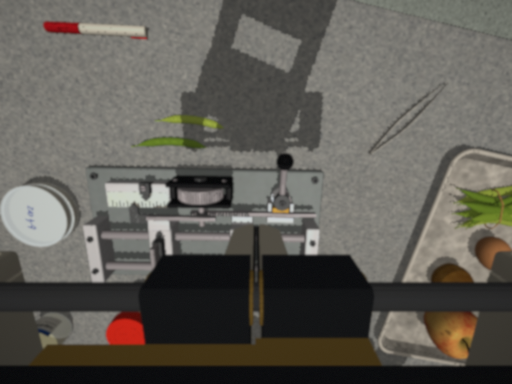

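Wrist picture: wheel at (203,190), scale with rider at (146,188), knob at (285,161); the rig's axes are parallel to the image, so the tool yaw matches the rig's.

Emit:
{"fn": "send_rows", "kwargs": {
  "steps": [
    [0,[-0.13,-0.48,0.8],0],
    [0,[-0.13,-0.48,0.8],0],
    [0,[-0.13,-0.48,0.8],0],
    [0,[-0.13,-0.48,0.8],0],
    [0,[-0.13,-0.48,0.8],0],
    [0,[-0.13,-0.48,0.8],0],
    [0,[0,0,0],0],
    [0,[0,0,0],0]
  ]
}}

```text
t: 4.82
tool_pos: [533.1, -105.0, 120.3]
eef_rot: [0.334, -3.122, -0.001]
contact_force: [-0.4, -0.2, 0.4]
grip_width: 0.008
grip_force: 0.0
```

Run:
```python
from h import *
s=r.read_state();print(s["tool_pos"].round(1),s["contact_force"].round(2))
im,d=r.grab_frame("wrist");save(im,"w2raw.png");np.save("d2.npy",d)
T=np.linalg.inv(np.array(r.camera_model("wrist")["camera_from_world"]));print(T.round(3),r.camera_model("wrist")["camera_matrix"])
for l in ["wheel_top","pointer_tip","gauge_mark","knob_ball"]:
    for o in r.tip_of(l,"wrist")[:2]: print(l,w("wrist",o["location"]).round(1),round(o["confidence"],2),px("wrist",w("wrist",o["location"])).round(0))
save(cv2.resize(im[60:300,:320],None,fx=2.5,fy=2.5,interpolation=cv2.INTER_CUBIC),"w2.png")
```

```text
[ 533.1 -105.   120.3] [-0.42 -0.18  0.41]
[[-2.11000e-01  9.39000e-01  2.71000e-01  4.58647e+02]
 [ 9.77000e-01  2.03000e-01  5.80000e-02 -1.20904e+02]
 [-0.00000e+00  2.78000e-01 -9.61000e-01  2.64439e+02]
 [ 0.00000e+00  0.00000e+00  0.00000e+00  1.00000e+00]] [[275.76679782   0.         255.82655353]
 [  0.         275.76679782 193.8273611 ]
 [  0.           0.           1.        ]]
wheel_top [ 536.1 -108.8   74.8] 0.72 [250. 224.]
pointer_tip [ 569.6 -193.2   37.7] 0.73 [150. 223.]
pointer_tip [ 489.1 -164.3    3.2] 0.45 [204. 136.]
gauge_mark [ 564.3 -173.8   38.5] 0.56 [172. 222.]
knob_ball [475.4  -9.5  60. ] 0.74 [396. 169.]
```

View pics/w2.png

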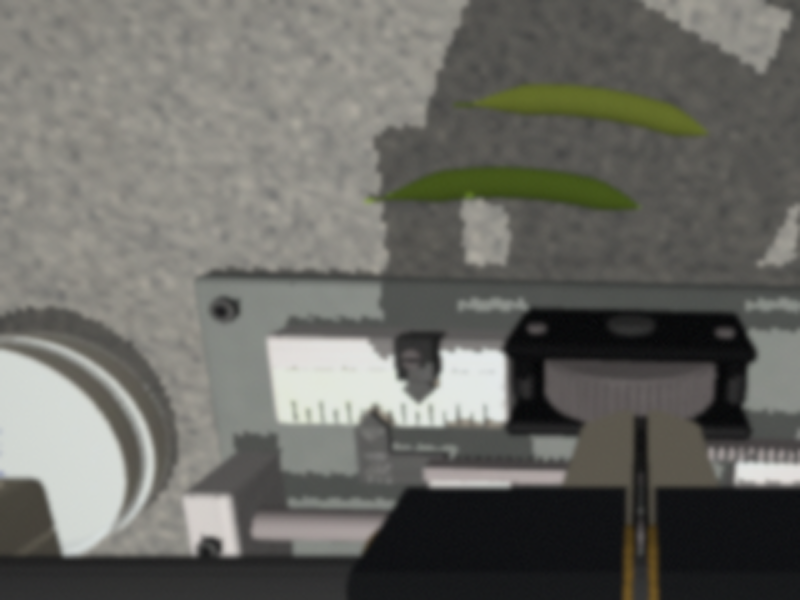

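Crop shows the rider's point at (418,402) and the pointer tip at (376,408): 42 crop px ≈ 15 mm gap. The wheel centre (630) lies about 3 mm right of the fingers (641). I'll start the first stroke right of centre.

Emit:
{"fn": "send_rows", "kwargs": {
  "steps": [
    [0,[-0.06,-0.56,0.4],0],
    [0,[0,0,0.4],0],
    [0,[0,0,0.14],0],
    [0,[0,0,0],0],
    [0,[0,0,0.04],0],
    [0,[0,0,0.04],0],
    [0,[0,0,0.04],0],
    [0,[0,0,0],0]
  ]
}}

```text
t: 5.73
tool_pos: [538.0, -118.5, 94.2]
eef_rot: [-0.335, 3.124, -0.0]
contact_force: [-0.2, 0.5, 0.0]
grip_width: 0.003
grip_force: 0.0
```

Emit:
{"fn": "send_rows", "kwargs": {
  "steps": [
    [0,[0,0,0.04],0],
    [0,[0,0,0.04],0],
    [0,[0,0,0.02],0],
    [0,[0,0,0],0]
  ]
}}

```text
t: 6.07
tool_pos: [538.0, -118.7, 91.6]
eef_rot: [-0.335, 3.124, -0.0]
contact_force: [-0.7, 0.4, -0.1]
grip_width: 0.007
grip_force: 0.3
```

Emit:
{"fn": "send_rows", "kwargs": {
  "steps": [
    [0,[0,0,0.02],0],
    [0,[0,0,0.02],0],
    [0,[0,0,0],0]
  ]
}}

```text
t: 6.32
tool_pos: [538.1, -119.0, 91.2]
eef_rot: [-0.335, 3.123, -0.001]
contact_force: [-2.2, -1.1, 6.9]
grip_width: 0.008
grip_force: 3.7
```

Emit:
{"fn": "send_rows", "kwargs": {
  "steps": [
    [0,[0,0.1,0],0],
    [0,[0,0.2,0],0],
    [0,[0,0.2,0],0],
    [0,[0,0,0],0]
  ]
}}

```text
t: 6.65
tool_pos: [535.8, -106.5, 92.1]
eef_rot: [-0.335, 3.122, -0.002]
contact_force: [-4.4, 1.1, 16.6]
grip_width: 0.005
grip_force: 8.1
```

Emit:
{"fn": "send_rows", "kwargs": {
  "steps": [
    [0,[0,0.0,-0.03],0],
    [0,[0,0.2,0],0],
    [0,[0,0.2,0],0],
    [0,[0,0,0],0]
  ]
}}

```text
t: 6.98
tool_pos: [532.8, -95.9, 91.2]
eef_rot: [0.335, -3.123, -0.001]
contact_force: [-0.5, 0.6, 0.5]
grip_width: 0.004
grip_force: 0.3
```

```bash
cat > gap.py <<'E'
from h import *
import sys
s=r.read_state();print(s["tool_pos"].round(1),s["contact_force"].round(2))
im,d=r.grab_frame("wrist")
x,y=[o for o in px("wrist",[567,-184,35])];x=int(x);y=int(y);print(x,y)
c=im[y-40:y+35,x-60:x+40]
save(cv2.resize(c,None,fx=8,fy=8,interpolation=cv2.INTER_CUBIC),sys.argv[1])
for l in ["pointer_tip","gauge_mark"]:
    for o in r.tip_of(l,"wrist")[:1]: print(l,w("wrist",o["location"]).round(1),round(o["confidence"],2),px("wrist",w("wrist",o["location"])).round(1))
E
python3 gap.py g1.png
```

```text
[532.8 -95.9  91.2] [-0.53  0.59  0.48]
137 234
pointer_tip [ 569.1 -192.8   38.4] 0.92 [124.1 237.1]
gauge_mark [ 565.7 -175.8   32.2] 0.98 [149.6 234. ]
```

View pics/g1.png

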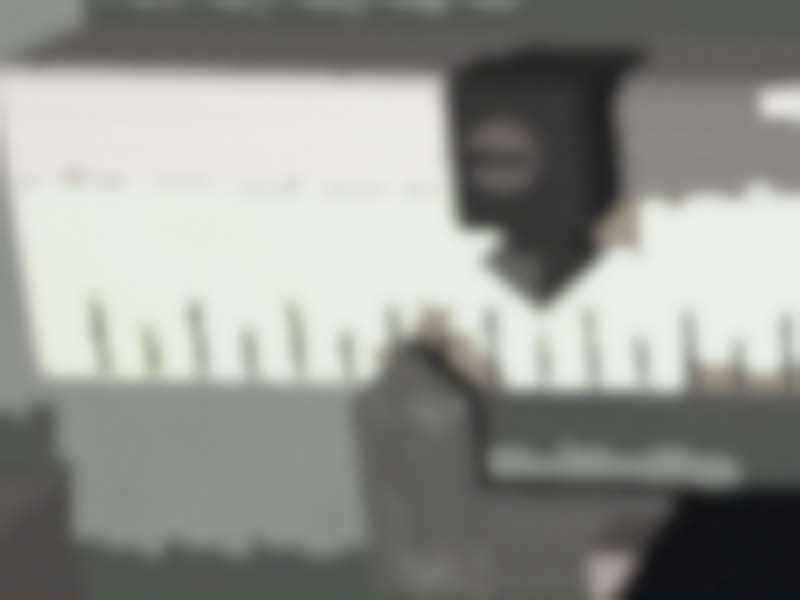

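Emit:
{"fn": "send_rows", "kwargs": {
  "steps": [
    [0,[0,0,-0.24],0],
    [0,[0,-0.44,0],0],
    [0,[0,-0.44,0],0],
    [0,[0,0,0.23],0],
    [0,[0,0,0],0]
  ]
}}

```text
t: 7.55
tool_pos: [538.4, -119.5, 91.2]
eef_rot: [-0.332, 3.123, -0.001]
contact_force: [1.9, -0.9, 3.5]
grip_width: 0.006
grip_force: 1.8
```

Emit:
{"fn": "send_rows", "kwargs": {
  "steps": [
    [0,[0,0.2,-0.042],0],
    [0,[0,0.2,-0.014],0]
  ]
}}

```text
t: 7.72
tool_pos: [535.3, -108.1, 92.8]
eef_rot: [0.333, -3.123, -0.001]
contact_force: [-0.7, 0.6, 0.2]
grip_width: 0.004
grip_force: 0.0
```

Emit:
{"fn": "send_rows", "kwargs": {
  "steps": [
    [0,[0,0.2,0.014],0]
  ]
}}

```text
t: 7.8
tool_pos: [534.1, -102.7, 92.5]
eef_rot: [0.335, -3.123, -0.001]
contact_force: [-0.1, -0.6, -0.1]
grip_width: 0.007
grip_force: 0.0
```

Emit:
{"fn": "send_rows", "kwargs": {
  "steps": [
    [0,[0,0.2,0.042],0]
  ]
}}

```text
t: 7.88
tool_pos: [533.2, -97.8, 91.6]
eef_rot: [0.335, -3.123, -0.0]
contact_force: [-0.6, -1.7, 2.3]
grip_width: 0.004
grip_force: 0.9
```

Emit:
{"fn": "send_rows", "kwargs": {
  "steps": [
    [0,[0,0,-0.24],0],
    [0,[0,-0.4,0],0],
    [0,[0,-0.4,0],0],
    [0,[0,0,0.24],0],
    [0,[0,0,0],0]
  ]
}}

```text
t: 8.3
tool_pos: [538.5, -119.5, 91.2]
eef_rot: [-0.332, 3.122, -0.001]
contact_force: [1.9, -1.6, 2.3]
grip_width: 0.007
grip_force: 1.6
```

Emit:
{"fn": "send_rows", "kwargs": {
  "steps": [
    [0,[0,0.2,-0.022],0]
  ]
}}

```text
t: 8.38
tool_pos: [537.4, -114.4, 92.1]
eef_rot: [-0.332, 3.123, -0.001]
contact_force: [3.0, -1.5, 2.4]
grip_width: 0.006
grip_force: 1.1
```

Emit:
{"fn": "send_rows", "kwargs": {
  "steps": [
    [0,[0,0.2,-0.008],0]
  ]
}}

```text
t: 8.47
tool_pos: [535.5, -108.3, 92.3]
eef_rot: [0.333, -3.124, -0.0]
contact_force: [0.7, -0.4, 0.1]
grip_width: 0.009
grip_force: 0.6
```

Emit:
{"fn": "send_rows", "kwargs": {
  "steps": [
    [0,[0,0.2,0.008],0]
  ]
}}

```text
t: 8.55
tool_pos: [534.4, -103.0, 92.2]
eef_rot: [0.335, -3.123, -0.0]
contact_force: [0.9, -1.3, 2.3]
grip_width: 0.004
grip_force: 1.5
```

Emit:
{"fn": "send_rows", "kwargs": {
  "steps": [
    [0,[0,0.2,0.022],0]
  ]
}}

```text
t: 8.63
tool_pos: [533.3, -97.9, 91.7]
eef_rot: [0.335, -3.123, -0.0]
contact_force: [-0.8, 0.8, 0.7]
grip_width: 0.008
grip_force: 0.4
```

Emit:
{"fn": "send_rows", "kwargs": {
  "steps": [
    [0,[0,0,-0.24],0],
    [0,[0,-0.4,0],0],
    [0,[0,-0.4,0],0],
    [0,[0,0,0.262],0],
    [0,[0,0,0],0]
  ]
}}

```text
t: 9.05
tool_pos: [538.8, -119.8, 90.9]
eef_rot: [-0.332, 3.122, -0.002]
contact_force: [1.4, -2.5, 7.5]
grip_width: 0.003
grip_force: 3.5
```

Emit:
{"fn": "send_rows", "kwargs": {
  "steps": [
    [0,[0,0.2,-0.024],0]
  ]
}}

```text
t: 9.13
tool_pos: [537.9, -115.1, 91.9]
eef_rot: [-0.332, 3.122, -0.003]
contact_force: [0.8, -2.5, 8.2]
grip_width: 0.006
grip_force: 4.2
```

Emit:
{"fn": "send_rows", "kwargs": {
  "steps": [
    [0,[0,0.2,-0.008],0]
  ]
}}

```text
t: 9.22
tool_pos: [536.7, -109.5, 92.3]
eef_rot: [-0.332, 3.122, -0.002]
contact_force: [3.0, -0.9, 4.0]
grip_width: 0.002
grip_force: 2.1
```

Emit:
{"fn": "send_rows", "kwargs": {
  "steps": [
    [0,[0,0.2,0.004],0]
  ]
}}

```text
t: 9.3
tool_pos: [535.7, -104.3, 92.2]
eef_rot: [-0.333, 3.121, -0.002]
contact_force: [0.9, -1.2, 8.7]
grip_width: 0.005
grip_force: 4.0
```

Emit:
{"fn": "send_rows", "kwargs": {
  "steps": [
    [0,[0,0.2,0.016],0]
  ]
}}

```text
t: 9.38
tool_pos: [534.6, -99.3, 91.8]
eef_rot: [-0.333, 3.121, -0.002]
contact_force: [2.6, -0.8, 3.6]
grip_width: 0.004
grip_force: 2.2
```

```bash
python3 gap.py g2.png
```

```text
[534.6 -99.3  91.8] [ 2.56 -0.78  3.64]
140 233
pointer_tip [ 566.9 -182.1   36. ] 0.91 [143.  234.2]
gauge_mark [ 566.6 -175.4   34.2] 0.75 [152.5 234.6]
```

View pics/g2.png

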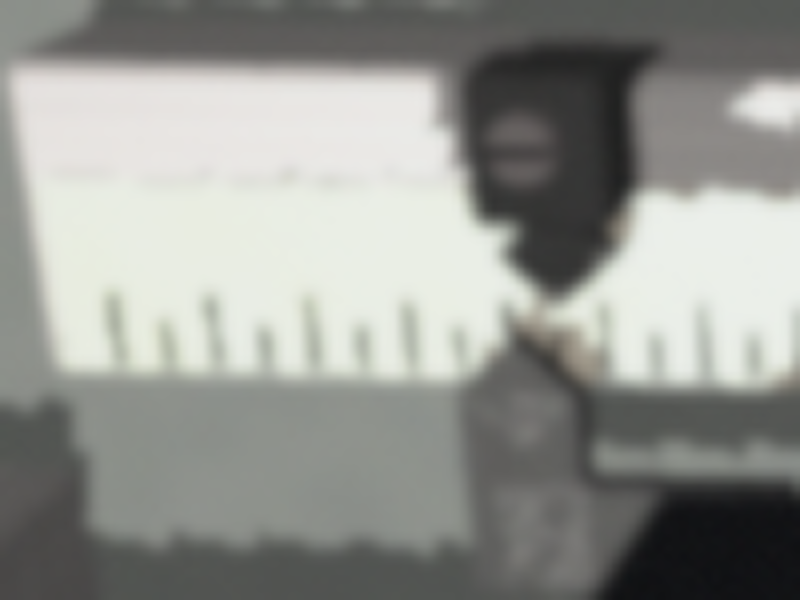

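Pointer tip at (518,343), rider point at (557,298); along the tilt of the ticks about 43 px ≈ 4.3 mm remains (≈20 mm of rim). A 15 mm stroke next.

Emit:
{"fn": "send_rows", "kwargs": {
  "steps": [
    [0,[0,0,-0.24],0],
    [0,[0,-0.4,0],0],
    [0,[0,-0.4,0],0],
    [0,[0,0,0.252],0],
    [0,[0,0,0],0]
  ]
}}

```text
t: 9.95
tool_pos: [538.6, -119.9, 90.9]
eef_rot: [-0.332, 3.122, -0.003]
contact_force: [1.4, -3.6, 6.5]
grip_width: 0.004
grip_force: 4.0
```

Emit:
{"fn": "send_rows", "kwargs": {
  "steps": [
    [0,[0,0.2,-0.024],0],
    [0,[0,0.2,-0.006],0],
    [0,[0,0.2,0.004],0],
    [0,[0,0,0],0]
  ]
}}

```text
t: 10.28
tool_pos: [535.4, -103.6, 92.1]
eef_rot: [-0.334, 3.122, -0.001]
contact_force: [2.0, 2.3, 10.3]
grip_width: 0.006
grip_force: 4.9
```

```bash
python3 gap.py g3.png
```

```text
[ 535.4 -103.6   92.1] [ 1.98  2.27 10.31]
147 233
pointer_tip [ 566.3 -178.4   33.8] 0.69 [155.8 233.2]
gauge_mark [ 566.3 -176.    34.2] 0.89 [158.7 234.1]
```

View pics/g3.png

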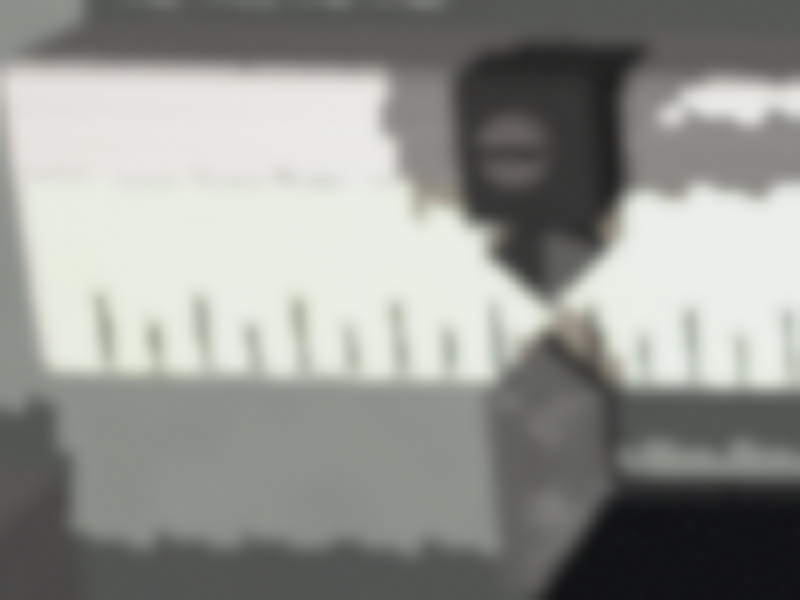

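Pointer tip at (548,338), rider point at (550,298): about 0.5 mm short. I'll roll 2.5 mm more, lift off, pause and check from a better place.

Emit:
{"fn": "send_rows", "kwargs": {
  "steps": [
    [0,[0,0.1,0.004],0],
    [0,[0,0,0],0],
    [0,[0,0,-0.2],0],
    [0,[0,0,-0.4],0],
    [0,[0,0,-0.4],0],
    [0,[0,-1,-0.4],0],
    [0,[0,-1,0],0],
    [0,[0,-1,0],0],
    [0,[0,0,0],0],
    [0,[0,0,0],0]
  ]
}}

```text
t: 11.27
tool_pos: [549.9, -175.3, 127.0]
eef_rot: [-0.332, 3.124, -0.0]
contact_force: [0.2, 1.1, 0.4]
grip_width: 0.005
grip_force: 0.0
```

```bash
python3 gap.py g4.png
python3 - <<'E'
from h import *
for c in ("scene","top"):
    im,d=r.grab_frame(c)
    for l in ["pointer_tip","gauge_mark"]:
        for o in r.tip_of(l,c)[:1]: print(c,l,w(c,o["location"]).round(1),round(o["confidence"],2))
E
```

```text
[ 549.9 -175.3  127. ] [0.16 1.08 0.43]
241 218
pointer_tip [ 567.5 -173.6   33.7] 0.62 [251.9 220.7]
gauge_mark [ 561.  -175.9   33. ] 0.62 [250.7 213.4]
scene gauge_mark [ 566.6 -176.6   37.4] 0.44
```

View pics/g4.png

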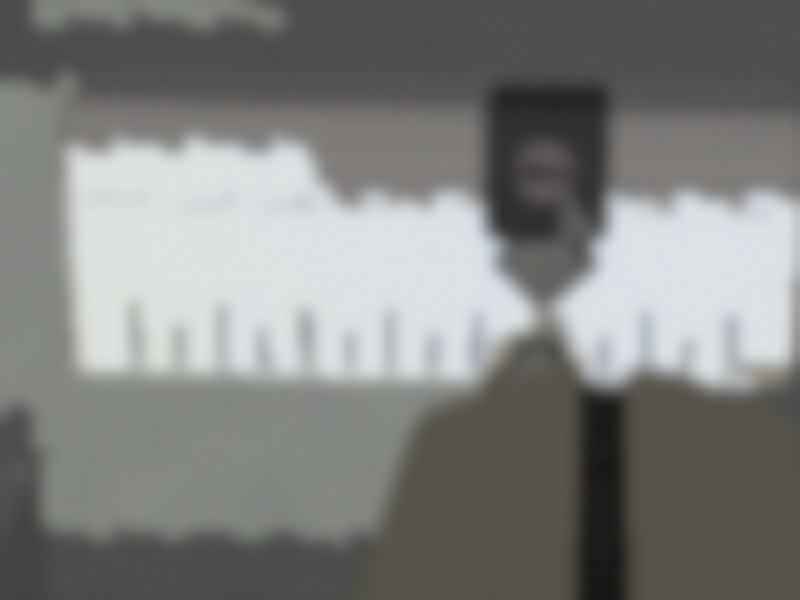

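Rider point at (543,300), pointer tip at (541,332): aligned to well under 1 mm, and standing still. Now to the right of the lever knob.

Emit:
{"fn": "send_rows", "kwargs": {
  "steps": [
    [0,[0.33,0.91,0],0],
    [0,[0.33,0.91,0],0],
    [0,[0.33,0.91,0],0],
    [0,[0.33,0.91,0],0],
    [0,[0.33,0.91,0],0],
    [0,[0.33,0.91,0],0],
    [0,[0,0,0],0]
  ]
}}

```text
t: 12.3
tool_pos: [470.5, -48.9, 126.5]
eef_rot: [0.337, -3.121, -0.002]
contact_force: [0.1, -1.5, -0.1]
grip_width: 0.004
grip_force: 0.0
```

Run:
```python
from h import *
s=r.read_state();p=s["tool_pos"];print(p.round(1))
im,d=r.grab_frame("wrist");save(im,"k1.png")
for l in ["knob_ball"]:
    for f in (r.tip_of,r.spot_in):
        for o in f(l,"wrist")[:1]: q=w("wrist",o["location"]);print(q.round(1),round(o["confidence"],2),px("wrist",q).round(0))
        v=(q-p)[:2];print("rig dx,dy from tcp",v@[.978,.207],v@[-.207,.978])
```

```text
[470.5 -48.9 126.5]
[478.  -12.5  57.9] 0.82 [300. 227.]
rig dx,dy from tcp 14.910693399320339 34.01490739266069
[474.4 -17.9  65.1] 0.63 [297. 224.]
rig dx,dy from tcp 10.27123960225244 29.546842784904538
```

View pics/k1.png

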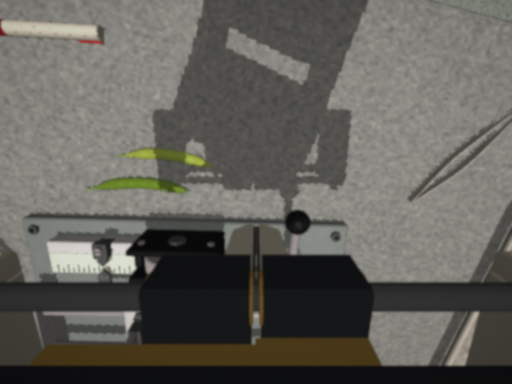

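Knob at (297,222), about 10 mm ahead and 33 mm left of the TCP; pods and forceps are clear. Descend, then push.

Emit:
{"fn": "send_rows", "kwargs": {
  "steps": [
    [0,[-0.16,0,0.8],0],
    [0,[0,0,0.8],0],
    [0,[0,0,0.72],0],
    [0,[0,0,0],0],
    [0,[0,0.2,0],0],
    [0,[0,0.1,0],0],
    [0,[0,0,0],0]
  ]
}}

```text
t: 13.03
tool_pos: [475.6, -43.1, 69.6]
eef_rot: [-0.335, 3.122, -0.001]
contact_force: [-0.7, 0.5, 0.7]
grip_width: 0.005
grip_force: 0.0
```

Emit:
{"fn": "send_rows", "kwargs": {
  "steps": [
    [0,[0,0.12,0],0],
    [0,[0,0.12,0],0],
    [0,[0,0.12,0],0],
    [0,[0,0.12,0],0],
    [0,[0,0,0],0]
  ]
}}

```text
t: 13.45
tool_pos: [472.4, -31.1, 68.8]
eef_rot: [-0.335, 3.123, -0.0]
contact_force: [0.4, -0.3, 0.1]
grip_width: 0.005
grip_force: 0.0
```

Emit:
{"fn": "send_rows", "kwargs": {
  "steps": [
    [0,[-0.04,0.2,0],0],
    [0,[-0.04,0.2,0],0],
    [0,[-0.04,0.2,0],0]
  ]
}}

```text
t: 13.7
tool_pos: [472.3, -15.9, 68.7]
eef_rot: [-0.334, 3.124, -0.0]
contact_force: [0.8, -0.5, 0.4]
grip_width: 0.01
grip_force: 0.6
```

Emit:
{"fn": "send_rows", "kwargs": {
  "steps": [
    [0,[-0.04,0.2,0],0],
    [0,[-0.04,0.2,0],0],
    [0,[-0.04,0.2,0],0]
  ]
}}

```text
t: 13.95
tool_pos: [472.1, -0.4, 68.7]
eef_rot: [-0.335, 3.124, -0.0]
contact_force: [0.5, -1.2, 0.5]
grip_width: 0.006
grip_force: 0.6
```

```bash
cat > k.py <<'E'
from h import *
import sys
p=r.read_state()["tool_pos"];f=lambda q:np.round([(q-[588.2,-96.8])@[.978,.208],(q-[588.2,-96.8])@[-.208,.978]],1)
im,d=r.grab_frame("wrist");save(im,sys.argv[1]);print("F",f(p[:2]))
for g in (r.tip_of,):
    for o in g("knob_ball","wrist")[:1]: q=w("wrist",o["location"]);k=f(q[:2]);print("knob",k,q[2],o["confidence"],px("wrist",q).round(0),np.arctan2(k[1]-105,-k[0]-43.5))
E
python3 k.py k2.png
```

```text
F [-93.5 118.4]
knob [-80.2 147.2] 54.647910100289835 0.66 [300. 261.] 0.8549940723366902
```

Emit:
{"fn": "send_rows", "kwargs": {
  "steps": [
    [0,[-0.04,0.16,0],0],
    [0,[-0.04,0.16,0],0],
    [0,[-0.04,0.16,0],0]
  ]
}}

```text
t: 14.3
tool_pos: [472.3, 11.6, 68.6]
eef_rot: [0.334, -3.123, -0.0]
contact_force: [-0.6, -0.6, -0.3]
grip_width: 0.007
grip_force: 0.4
```

Emit:
{"fn": "send_rows", "kwargs": {
  "steps": [
    [0,[-0.08,0.16,0],0],
    [0,[-0.08,0.16,0],0],
    [0,[-0.08,0.12,0],0]
  ]
}}

```text
t: 14.55
tool_pos: [475.8, 23.9, 68.5]
eef_rot: [0.335, -3.123, -0.0]
contact_force: [-1.3, -0.9, 0.1]
grip_width: 0.002
grip_force: 0.6
```

```bash
python3 k.py k3.png
```

```text
F [-84.8 141.4]
```

Emit:
{"fn": "send_rows", "kwargs": {
  "steps": [
    [0,[-0.12,0.12,0],0],
    [0,[-0.12,0.12,0],0],
    [0,[-0.12,0.12,0],0]
  ]
}}

```text
t: 14.9
tool_pos: [483.0, 34.3, 68.6]
eef_rot: [0.334, -3.123, -0.0]
contact_force: [-1.4, -0.2, -0.7]
grip_width: 0.001
grip_force: 0.7
```

```bash
python3 k.py k4.png
```

```text
F [-75.6 150.1]
```

View pics/k4.png

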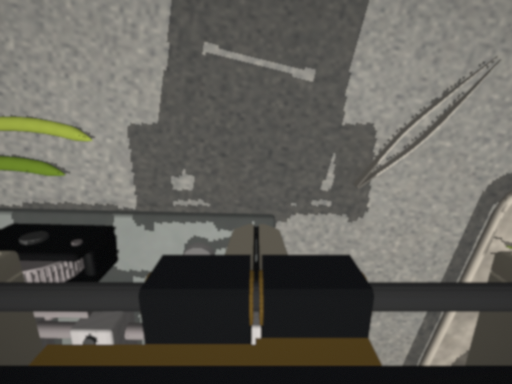

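The knob is hidden behind the fingers. Push on toward +x in small steps until the stop shows in the force.

Emit:
{"fn": "send_rows", "kwargs": {
  "steps": [
    [0,[-0.1,0.06,0],0],
    [0,[-0.08,0.04,0],0],
    [0,[0,0,0],0]
  ]
}}

```text
t: 15.25
tool_pos: [487.0, 37.6, 68.7]
eef_rot: [-0.335, 3.123, 0.0]
contact_force: [-0.4, -0.6, 0.9]
grip_width: 0.007
grip_force: 0.1
```

Emit:
{"fn": "send_rows", "kwargs": {
  "steps": [
    [0,[-0.06,0.04,0],0],
    [0,[0,0,0],0]
  ]
}}

```text
t: 15.42
tool_pos: [487.9, 38.8, 68.6]
eef_rot: [0.335, -3.123, -0.0]
contact_force: [-1.6, -0.7, 0.7]
grip_width: 0.007
grip_force: 0.8
```

Emit:
{"fn": "send_rows", "kwargs": {
  "steps": [
    [0,[-0.04,0,0],0],
    [0,[0,0,0],0]
  ]
}}

```text
t: 15.58
tool_pos: [488.2, 38.9, 68.5]
eef_rot: [0.335, -3.122, -0.0]
contact_force: [-4.9, 0.1, 3.2]
grip_width: 0.007
grip_force: 2.7
```

Emit:
{"fn": "send_rows", "kwargs": {
  "steps": [
    [0,[-0.03,0,0],0],
    [0,[0,0,0],0]
  ]
}}

```text
t: 15.75
tool_pos: [488.4, 39.0, 68.4]
eef_rot: [0.334, -3.12, -0.0]
contact_force: [-7.8, -1.5, 5.4]
grip_width: 0.004
grip_force: 4.0
```

Firm stop. Back away, rise and check.

Emit:
{"fn": "send_rows", "kwargs": {
  "steps": [
    [0,[0.4,0,0],0],
    [0,[0.8,0,0],0],
    [0,[0,0,-0.8],0],
    [0,[0,0,-0.8],0],
    [0,[0,-0.5,-0.8],0],
    [0,[0,-1,0],0],
    [0,[0,-1,0],0],
    [0,[0,-1,0],0],
    [0,[0,-1,0],0],
    [0,[0,0,0],0],
    [0,[0,0,0],0]
  ]
}}

```text
t: 16.67
tool_pos: [484.5, -77.9, 128.7]
eef_rot: [-0.331, 3.123, -0.0]
contact_force: [0.6, 0.3, -0.8]
grip_width: 0.003
grip_force: 0.0
```

```bash
python3 k.py k5.png
python3 - <<'E'
from h import *
im=cv2.imread("pics/k5.png");x,y=px("wrist",[567,-178,35]).astype(int);print(x,y)
a=cv2.resize(im[y-40:y+35,x-50:x+50],None,fx=4,fy=4,interpolation=cv2.INTER_CUBIC)
u,v=px("wrist",[500,50,50]).astype(int);print(u,v)
b=cv2.resize(im[110:310,u-150:u+50],(300,300)) if u+50<=512 else cv2.resize(im[110:310,312:],(300,300))
cv2.imwrite("pics/k5c.png",np.hstack([a,b]))
E
```

```text
F [-97.5  40. ]
knob [-44.7 163.2] 56.29856564768471 0.65 [394. 268.] 1.5501806911692928
134 261
390 252
```

View pics/k5c.png

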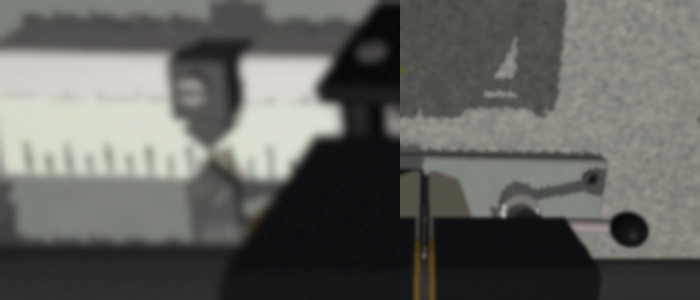

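Left crop: the pointer tip (210,165) stands opposite the rider's point (211,147). Right crop: the lever lies fully left, knob at (630,230), and the gripper is clear.

```bash
python3 -c "
from station import r
print(r.close_job())"
```

```text
the job is handed in; nothing more can be done
None
```

The pointer stands opposite the index rider to within about 0.5 mm by the camera, the clamp lever is over to the left at its stop, and the job is handed in at about 17 s; the hand-in gave no verdict.

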